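# Load the slide rack into the staining dish and lid it

### The arm

A 6-joint arm with a two-finger parallel gripper is mounted at the origin on a cart in front of the work surface, level with it; the furniture and walls round the work are solid. World frame = base frame: x ahead of the robot, y to its left, z up, the work surface at z = 0. Lengths are in m, angles in rad, forces in N, time in s.
With the tool pointing down it reaches from about 0.25 to 0.775 m from the base axis. Payload 8.9 kg.
Tool frame: the origin (TCP) lies on the centre line of the jaws, within the pads' length; the fingertips stand 11 mm ahead of it and the grasp point (between the pads) lies 8 mm behind it; z points along the fingers, y is the line along which they close (so a half turn about z gives the same grasp; the last joint's range is limited). The gripper opens to 85 mm and grips with 20 to 120 N. Pads are 22 mm wide; open, the fingers measure 114 mm over their backs; the gripper's body (76 mm by 85 mm) begins 54 mm behind the grasp point. The pads swing forward as they close: fully open they stand 13 mm farther back than shut.
Start: joints at [-1.289, 0.291, -0.153, 1.127, 0, 1.431], TCP at [0.214, -0.479, 0.242] pointing down, gripper open.
Joint ranges: [-2.52, 2.52], [-0.91, 1.74], [-1.3, 1.37], [-1.96, 2.02], [-1.52, 1.47], [-3.14, 3.14]. Speed limits (rad/s): [2.22, 2.22, 2.79, 3.14, 3.14, 3.14].

### API

Orientations are given as a rotation vector (axis times angle).
In Python, from station import ctrl gives the robot as it stands. The module is installed in compiled form; this text tells all that it offers.
- The arm moves only by the tool play_rows, never from a script. Its argument "rows" is one flat list of numbers, 5 for each row, row after row: the opening, from -1 (shut) to 1 (fully open), then the shift along the tool's x, y, z in m, then the turn about the tool's z in rad. In form: [jaw, dx, dy, dz, turn, jaw, dx, dy, dz, turn, ...]. A call has 1 to 12 rows; each row is the pose to reach, as a shift and turn from the pose commanded when the call began, along the tool's axes at that moment; what a row does not reach only later rows make up. A row lasts 1/12 s, in which the tool goes at most 41.7 mm and 7.16 degrees, less where a joint would pass 70% of its speed; a pose out of reach is approached as far as the arm can. A call with a gripper value outside its range is refused whole. The fingers move at their own pace and stop on an object; the grip force is fixed at half the most. Time passes only in rows, so rows that repeat a pose let the fingers close. It gives the time, the measured TCP pose, the force, the opening and the grip force at its end, in the units of the state.
- ctrl.get_state(): the state, without advancing time (a new reading comes with each control period).
- ctrl.grab_frame(name): name is "side" or "top"; returns (picture, depth): 480x640x3 uint8, red, green, blue; 480x640 float32, m along the optical axis (not along the pixel's ray), 0 where there is no reading.
- ctrl.camera_params(name): a dict with "fx", "fy", "cx", "cy" (pixels), "cam_to_world" (4x4, takes a point from camera to world coordinates). Camera axes: x right, y down, z forward; pixel columns grow to the right and rows downward; lengths in m; the calibration is good to about 2 mm. A picture is of the moment at which its call begins. camera_params takes no time and is no camera call.
- ctrl.sign_off(): hands the job in; it is judged then, once.
The state is a dict: "time": time; "joints": joint angles; "qvel": joint speeds; "joint_efforts": joint torques, N m; "ee_pos": TCP position; "eef_rot": TCP orientation; "contact_force": force on the tool from outside, world axes, zero at the start; "ft_torque": the same for the moment, N m; "grip_width": opening from 0.0 (shut) to 1.0 (fully open); "grip_force": force on a finger pad.
Only numpy, scipy, OpenCV 4.12 (cv2) and the standard library are available. Lean on these libraries where they do the work, as an engineer would, in place of code of your own. Each camera call takes 0.05 s, during which the arm holds its last target. There are 200 camera calls.

### The job

Lower the rack of blood-film slides gently, kept upright, into the open green staining dish until it stands on the bottom, fold its wire handle down flat, and set the loose green lid gently on the dish, knob up, so that it is seated on the rim and level all round. Leave the dish about where it stands, and do not disturb the closed blue dish, the bottles or the other things on the bench.

Things in the scene. Friction and masses are not known exactly. Their poses are not given: they have to be found in the camera images.
- dish: Open green plastic staining dish, a rectangular trough: outside 96 (its x) x 112 (its y) x 62 mm high, walls 4 mm, floor 5 mm thick, inside 88 x 104 mm; at each end (+-y) a lug 36 mm wide sticks out 9 mm, 12 mm under the rim. Loose, 0.8 kg. Origin: centre of its underside, z up. Half-turn symmetric.
- dish_rim (a point): Centre of the dish's mouth, level with the rim's top, 62 mm over the dish's origin.
- rack: White rack with ten glass slides fixed in it: 80 (its x) x 96 (its y) mm, slides 31 mm high, an ear 46 mm high at mid-width of each end. About 0.24 kg; hangs level from its handle. Origin: centre of underside, z up. Half-turn symmetric. Fits the dish with 4 mm to spare all round, long sides together; on the dish's floor its origin is 5 mm over the dish's.
- bail (a joint): Angle (rad) of the rack's steel wire handle: 0 upright, +1.57 folded flat to the rack's +x side, -1.57 to its -x side; either will do. Hinge: along the rack's y, 40 mm over its underside at mid-width. Near upright it stays put (friction 0.002 N m); beyond 0.6 rad it falls flat by itself. Flat, it lies within the rack's outline; upright in the dish it stands 21 mm over the rim.
- bail_grip (a point): Centre of the black grip on the handle's crossbar, 34 mm from the hinge line (74 mm over the rack's underside when upright): 10 mm thick (along the rack's x when upright), 44 mm long (along the rack's y), 9 mm high. Site axes turn with the handle.
- lid: Loose green lid, knob up on the bench: plate 98 (its x) x 114 (its y) x 4 mm, under it a lip 5 mm deep, 83 x 99 mm outside, that enters the dish with 2.5 mm to spare all round, long sides together. About 0.12 kg. Origin: centre of the lip's underside, z up; plate underside at z = 5 mm. Seated, its origin is 57 mm over the dish's. Half-turn symmetric.
- lid_knob (a point): Centre of the top of the lid's knob, 31 mm over the lid's origin. The knob is 16 x 16 mm, its sides along the lid's x and y, and rises 22 mm above the plate; it can be gripped either way.
- closed_dish: A blue dish of the same make, already closed with a blue lid fixed to it: 98 x 114 mm (133 mm over the lugs), 88 mm high to the top of its knob. Bystander. Origin: centre of its underside.
- student_scope: Bystander, fixed: beige microscope towards the back on the left, within 140 mm of this origin (centre of its underside) all round, 440 mm high. Also solid: a door leaf stands open close on the left of the robot base, so the arm cannot swing far to the left; all the work lies to the right of straight ahead.
- stack_corner (a point): Bystander, fixed: left corner nearest the robot, at bench height, of a stack of dark slide boxes; from here it reaches 150 mm away from the robot (world +x) and 140 mm to the right (-y), 110 mm high.
- stain_bottle: Bystander: violet stain bottle with a white cap, beside the lid, 48 mm across, 106 mm high. Origin: centre of its underside.
- timer: Bystander: white bench timer, beside the lid, 64 x 64 x 20 mm. Origin: centre of its underside.
- stain_bottle_red: Bystander: dark red stain bottle with a white cap, 48 mm across, 106 mm high. Origin: centre of its underside.
- fixative: Bystander: white bottle with a green cap, 54 mm across, 122 mm high. Origin: centre of its underside.
- rinse_bottle: Bystander: white rinse bottle with a red cap, 60 mm across, 180 mm high. Origin: centre of its underside.
- label_tape: Bystander: roll of beige tape lying flat, 94 mm across, 25 mm high. Origin: centre of its underside.
- specimen_cup: Bystander: white specimen cup with a red cap, 60 mm across, 70 mm high. Origin: centre of its underside.
- petri_dish: Bystander: red petri dish, 60 mm across, 14 mm high. Origin: centre of its underside.
- forceps: Bystander: steel forceps lying beside the rack, 15 x 124 x 10 mm. Origin: centre of its underside.
Not all that is in view belongs to the job. Leave any white look-alike of the lid alone. Leave any orange look-alike of the rack alone.

How it is judged:
On the way:
1. the slide rack stands upright on the bottom of the green dish (horizontal distance between rack and dish below 0.01 m and z of rack in the frame of dish below 0.008 m and angle between rack's own z axis and vertical below 0.05 rad), for 0.2 s.
At the end, for the whole second after the job is handed in: Rack upright on the green dish's floor, within 10 mm of centre; handle at least 1.2 rad from upright; lid seated on the rim: height within 2 mm, centred within 5 mm, turned within 0.09 rad, parallel to the dish within 0.03 rad; dish level; all at rest (all of step 1 and (value of joint bail above 1.2 rad or value of joint bail below -1.2 rad) and z of lid in the frame of dish between 0.055 and 0.0586 m and horizontal distance between lid and dish below 0.005 m and angle between the z axis of lid and the z axis of dish, either way round below 0.03 rad and angle between the x axis of lid and the x axis of dish, either way round below 0.09 rad and linear speed of each of lid, rack, dish below 0.01 m/s and angle between dish's own z axis and vertical below 0.03 rad); the robot touches nothing.
It fails at once if the rack is tipped so far that slides would fall out (over 0.6 rad) (angle between rack's own z axis and vertical above 0.6 rad).
It fails at once if the rack or the lid is dropped or forced onto the dish (over 40 N between them) (contact force between any of rack, lid and dish above 40 N).
It fails at once if the green dish is shoved more than 40 mm from where it stood (distance of dish from where it was at the start of the episode above 0.04 m).
It fails at once if a bottle is tipped (over 0.3 rad) or moved more than 30 mm (angle between any of stain_bottle, stain_bottle_red, fixative, rinse_bottle's own z axis and vertical above 0.3 rad or distance of any of stain_bottle, stain_bottle_red, fixative, rinse_bottle from where it was at the start of the episode above 0.03 m).
It fails at once if the closed blue dish, timer, tape, specimen cup, petri dish or forceps is moved more than 30 mm (distance of any of closed_dish, timer, label_tape, specimen_cup, petri_dish, forceps from where it was at the start of the episode above 0.03 m).
It also fails if it takes over 54 s, if anything falls off the work surface, if the arm or the gripper's body presses on something with over 40 N, if the wrist force passes 120 N, or if a joint passes its speed limit or range.

## Working session

There is one attempt and no reset: what is moved stays moved. The work goes in short steps, Python scripts to look and compute and a tool call to move; the robot and the scene stay as the last step left them, time stands still between calls to the robot, and variables do not carry over. Pictures are saved under pics/ and viewed, at most 10 in all, crops included, and the job is handed in when it is done.

Besides the shell and the picture viewer there is one more tool, called after "Call:" as name(argument=value, ...) on one line, values as JSON. play_rows: Moves the arm, as the interface text tells. Its arguments: {"type":"object","properties":{"rows":{"type":"array","items":{"type":"number"}}},"required":["rows"]}

```bash
mkdir -p pics; cat > h.py <<'E'
import numpy as np, cv2
from station import ctrl
from scipy.spatial.transform import Rotation as R
def grab(n):
    im,d=ctrl.grab_frame(n); p=ctrl.camera_params(n)
    v,u=np.mgrid[:480,:640]
    c=np.stack([(u-p['cx'])/p['fx']*d,(v-p['cy'])/p['fy']*d,d,np.ones_like(d)],-1)
    w=c@np.array(p['cam_to_world']).T
    w=w[...,:3]; w[d==0]=np.nan
    return im,w
def st():
    s=ctrl.get_state(); print({k:np.round(s[k],4).tolist() for k in('time','joints','ee_pos','eef_rot','contact_force','grip_width','grip_force')}); return s
E
python3 - <<'E'
from h import *
s=st(); print(R.from_rotvec(s['eef_rot']).as_matrix().round(3))
for n in('top','side'):
    im,w=grab(n); np.savez(n+'0.npz',im=im,w=w); cv2.imwrite(f'pics/{n}0.png',im[...,::-1])
    print(np.array(ctrl.camera_params(n)['cam_to_world']).round(3))
E
```

```text
{'time': 0.0, 'joints': [-1.2893, 0.2913, -0.1541, 1.1267, -0.0, 1.4315], 'ee_pos': [0.2143, -0.4788, 0.2417], 'eef_rot': [-3.071, -0.6558, 0.0002], 'contact_force': [0.4726, -0.2248, 0.211], 'grip_width': 0.9983, 'grip_force': 0.0}
[[ 0.913  0.408 -0.   ]
 [ 0.408 -0.913  0.001]
 [ 0.    -0.001 -1.   ]]
[[-0.008 -0.984  0.18   0.26 ]
 [-1.     0.01   0.008 -0.091]
 [-0.009 -0.18  -0.984  1.479]
 [ 0.     0.     0.     1.   ]]
[[ 0.249 -0.57   0.783 -0.664]
 [-0.969 -0.156  0.194 -0.374]
 [ 0.012 -0.807 -0.591  0.958]
 [ 0.     0.     0.     1.   ]]
```

View pics/top0.png

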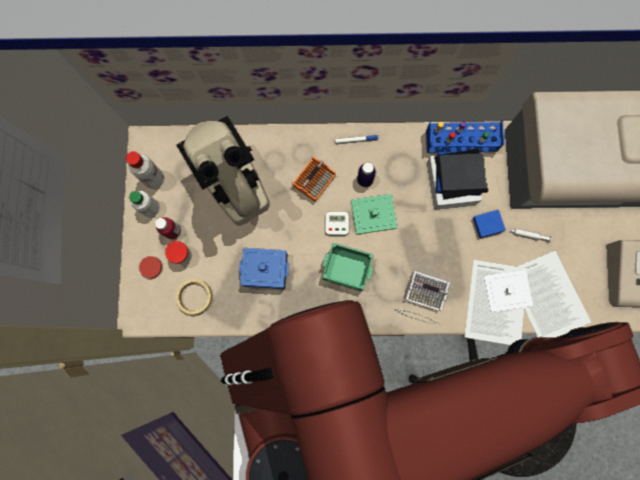

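View pics/side0.png

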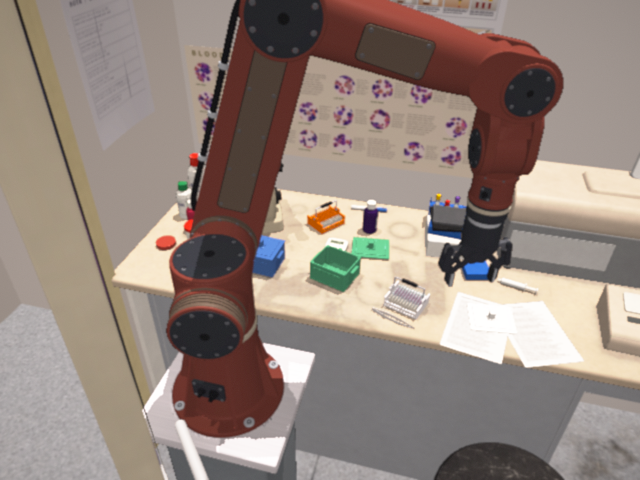

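The top view shows the open dish at (348,267), green lid (374,214), white rack (427,290) with its black grip, and the violet bottle (367,174) and timer (337,223) near the lid. The side view agrees.

```bash
cat >> h.py <<'E'
def rect(P):
    (c,(a,b),t)=cv2.minAreaRect((P[:,:2]*1000).astype(np.float32)); return np.round(c,1),np.round((a,b),1),round(t,1)
E
python3 - <<'E'
from h import *
f=np.load('top0.npz');im=f['im'];w=f['w']
hsv=cv2.cvtColor(im,cv2.COLOR_RGB2HSV)
g=(hsv[...,0]>60)&(hsv[...,0]<90)&(hsv[...,1]>90)
def box(r0,r1,c0,c1):
    m=np.zeros(g.shape,bool);m[r0:r1,c0:c1]=1;return m
D=box(240,295,318,380)&(w[...,2]>.052)&(w[...,2]<.075)
L=box(192,236,350,400)&g
Lz=L&(w[...,2]>.004)&(w[...,2]<.02); K=box(192,236,350,400)&(w[...,2]>.022)&g
print('bench z',np.nanmedian(w[225:240,410:440,2]))
for n,m in(('dish',D),('lid',Lz),('knob',K)):
    P=w[m]; print(n,len(P),rect(P),np.median(P[:,2]),P.mean(0).round(4))
Rk=box(268,314,400,455)&(w[...,2]>.012)&(w[...,2]<.1)
P=w[Rk];print('rack',len(P),rect(P),np.percentile(P[:,2],[5,50,95]))
G=box(268,314,400,455)&(im.max(2)<75)&(w[...,2]>.05);P=w[G]
print('grip',len(P),rect(P),P.mean(0),np.percentile(P[:,2],[5,50,95]))
hi=box(268,314,400,455)&(w[...,2]>.05)
print('hi',np.c_[np.argwhere(hi),(w[hi]*1000).round(),im[hi]][::3].astype(int).tolist())
z=cv2.resize(im[185:320,310:470],None,fx=5,fy=4.4,interpolation=cv2.INTER_CUBIC)[...,::-1];cv2.imwrite('pics/z0.png',z[:600])
E
```

```text
bench z -0.0005604587388068349
dish 340 (array([ 438.5, -144.1]), array([127.8,  99.3]), 74.3) 0.059652662147109625 [ 0.4377 -0.1437  0.0593]
lid 1017 (array([ 587.9, -218.4]), array([ 93.5, 107.8]), 8.3) 0.009379087197288305 [ 0.587  -0.2158  0.0095]
knob 35 (array([ 588.8, -220.2]), array([15.3, 13.8]), 0.9) 0.031009400031438705 [ 0.5891 -0.2203  0.0305]
rack 711 (array([ 362.2, -350. ]), array([ 98.6, 109.6]), 70.5) [0.01360774 0.02738315 0.07747827]
grip 62 (array([ 378.5, -354. ]), array([39.4,  9.8]), 72.9) [ 0.37807679 -0.3545553   0.07734429] [0.07131374 0.07734589 0.08154301]
hi [[282, 415, 392, -315, 79, 144, 141, 141], [283, 415, 390, -316, 73, 117, 114, 113], [283, 418, 390, -324, 69, 161, 157, 157], [284, 413, 390, -314, 51, 115, 112, 110], [284, 420, 387, -327, 78, 148, 147, 147], [284, 423, 387, -336, 75, 79, 76, 73], [284, 426, 387, -342, 81, 59, 53, 53], [285, 422, 385, -333, 72, 99, 96, 93], [285, 425, 384, -340, 81, 42, 42, 43], [285, 428, 384, -348, 77, 52, 50, 50], [286, 423, 382, -335, 79, 50, 47, 45], [286, 426, 382, -344, 71, 41, 42, 43], [286, 429, 382, -350,
[... 232 characters left out ...]
6, 74, 55, 52, 52], [288, 430, 376, -352, 80, 38, 38, 40], [288, 433, 376, -360, 80, 40, 40, 41], [288, 436, 377, -369, 73, 47, 46, 47], [288, 439, 376, -375, 78, 95, 88, 86], [289, 432, 374, -357, 81, 40, 36, 39], [289, 435, 374, -365, 79, 37, 37, 37], [289, 438, 374, -372, 80, 50, 48, 49], [290, 434, 371, -363, 77, 40, 37, 37], [290, 437, 371, -370, 77, 36, 36, 38], [290, 440, 372, -379, 73, 128, 125, 123], [291, 437, 369, -370, 80, 43, 41, 42], [291, 440, 369, -378, 76, 117, 112, 113], [291, 443, 369, -386, 76, 148, 149, 149], [292, 444, 366, -389, 73, 137, 137, 135], [292, 447, 366, -397, 72, 177, 172, 164], [294, 444, 363, -393, 51, 90, 91, 89], [299, 445, 350, -395, 51, 183, 179, 168]]
```

View pics/z0.png

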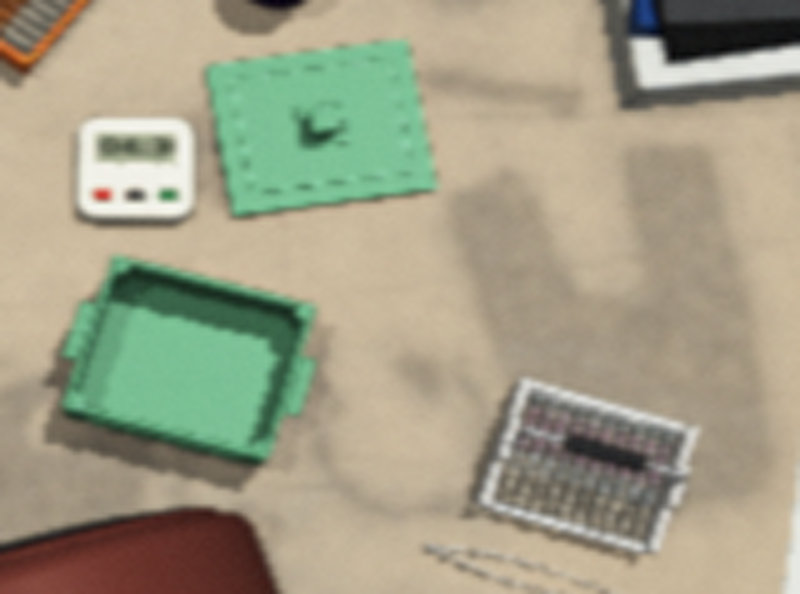

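Zoomed crop: the dish rim corners run from about (115,260) to (265,460), the lid centre is near (320,125), and the rack's grip is near (605,455), with the handle upright.

```bash
cat >> h.py <<'E'
def plane(mask,z,n='top'):
    p=ctrl.camera_params(n);T=np.array(p['cam_to_world']);v,u=np.nonzero(mask)
    d=np.c_[(u-p['cx'])/p['fx'],(v-p['cy'])/p['fy'],np.ones(len(u))]@T[:3,:3].T
    return T[:3,3]+d*((z-T[2,3])/d[:,2])[:,None]
def big(m):
    k,l,s,_=cv2.connectedComponentsWithStats(m.astype(np.uint8)); return l==1+s[1:,4].argmax()
def med(n,k=6):
    a=[grab(n) for _ in range(k)]
    return np.median([x[0] for x in a],0).astype(np.uint8),np.nanmedian([x[1] for x in a],0)
def box(r0,r1,c0,c1):
    m=np.zeros((480,640),bool);m[r0:r1,c0:c1]=1;return m
E
python3 - <<'E'
from h import *
im,w=med('top');z=w[...,2]; np.savez('med.npz',im=im,w=w)
hsv=cv2.cvtColor(im,cv2.COLOR_RGB2HSV)
g=(hsv[...,0]>60)&(hsv[...,0]<90)&(hsv[...,1]>80)
def rp(n,m,h):
    P=plane(m,h);r=rect(P);print(n,len(P),*r,P.mean(0).round(4))
for t in(.05,.054,.057):rp('dish',big(box(236,298,315,382)&(z>t)),.062)
rp('lid',big(box(190,240,346,402)&g),.009)
rp('knob',box(200,226,360,388)&(z>.022),.031)
B=box(268,314,400,455)
for t in(65,80):rp('grip',big(B&(im.max(2)<t)&(z>.06)),.0785)
for t in(.006,.012,.02):rp('rack',big(B&(z>t)&(z<.05)),.03)
for n,b in(('violet',box(155,192,350,385)),('timer',box(205,240,320,352))):
    rp(n,big(b&(z>.012)),.02)
print('violet top',w[box(155,192,350,385)&(z>.09)].mean(0))
E
```

```text
dish 389 [ 437.5 -143.9] [128.3  99.6] 72.5 [ 0.4374 -0.1446  0.062 ]
dish 286 [ 437.6 -146.3] [116.4  96.7] 73.0 [ 0.4386 -0.1451  0.062 ]
dish 263 [ 438.5 -144.2] [111.9  96.2] 72.9 [ 0.4385 -0.1441  0.062 ]
lid 1341 [ 588.3 -218.6] [ 94.9 110.3] 8.3 [ 0.5879 -0.2188  0.009 ]
knob 36 [ 587.9 -219.9] [13.6 16.8] 88.6 [ 0.5888 -0.22    0.031 ]
grip 59 [ 378.1 -354.2] [40.7  9. ] 70.8 [ 0.3779 -0.3538  0.0785]
grip 63 [ 378.5 -354.3] [40.7  9.8] 70.8 [ 0.3781 -0.3542  0.0785]
rack 712 [ 373.6 -355.3] [102.4  80.2] 71.0 [ 0.3729 -0.3544  0.03  ]
rack 554 [ 373.9 -355.7] [101.9  79.4] 71.0 [ 0.3736 -0.354   0.03  ]
rack 73 [ 388.4 -315. ] [13.1 78.6] 71.0 [ 0.3893 -0.3124  0.03  ]
violet 346 [ 699.5 -201.3] [48.6 67.7] 79.8 [ 0.6983 -0.2008  0.02  ]
timer 519 [ 560.8 -118. ] [60.2 61.2] 89.4 [ 0.5611 -0.118   0.02  ]
violet top [ 0.68975083 -0.19855639  0.10378139]
```

```bash
cat >> h.py <<'E'
def to(x,y,z,yawdeg):
    s=st();M=R.from_rotvec(s['eef_rot']).as_matrix();d=M.T@(np.array([x,y,z])-s['ee_pos'])
    a=np.degrees(np.arctan2(M[1,1],M[0,1])); t=-(yawdeg-a); t=(t+90)%180-90
    print('shift',d.round(4),'turn',round(np.radians(t),4),'yaw now',round(a,2))
E
python3 -c "
from h import *
to(.3782,-.3542,.068,-19.1)"
```

```text
{'time': 0.4, 'joints': [-1.2893, 0.2908, -0.1535, 1.1267, 0.0, 1.4315], 'ee_pos': [0.2144, -0.4791, 0.2422], 'eef_rot': [-3.0721, -0.6561, 0.0], 'contact_force': [-0.0629, -0.0016, 0.359], 'grip_width': 1.0001, 'grip_force': 0.0}
shift [ 0.2005 -0.0471  0.1742] turn -0.8166 yaw now -65.89
```

Call:
play_rows(rows=[0,0.033,-0.008,0.015,-0.12,0,0.067,-0.016,0.03,-0.24,0,0.1,-0.024,0.045,-0.36,0,0.134,-0.031,0.06,-0.48,0,0.167,-0.039,0.075,-0.6,0,0.2,-0.047,0.09,-0.72,0,0.2005,-0.047,0.1,-0.8166,0,0.2005,-0.047,0.11,-0.8166,0,0.2005,-0.047,0.12,-0.8166,0,0.2005,-0.047,0.12,-0.8166])

```text
time: 1.23
ee_pos: [0.3771, -0.3541, 0.1206]
eef_rot: [-2.561, -1.815, 0.001]
contact_force: [-0.7, 0.3, -0.5]
grip_width: 0.503
grip_force: 0.0
```

```bash
python3 - <<'E'
from h import *
to(.3782,-.3542,.068,-19.1)
im,w=grab('side');p=ctrl.camera_params('side');T=np.linalg.inv(p['cam_to_world']);c=T@[.378,-.354,.08,1];u,v=int(p['fx']*c[0]/c[2]+p['cx']),int(p['fy']*c[1]/c[2]+p['cy'])
z=cv2.resize(im[max(0,v-70):v+50,max(0,u-80):u+80],(800,600),interpolation=cv2.INTER_CUBIC);cv2.imwrite('pics/s1.png',z[...,::-1]);print(u,v)
E
```

```text
{'time': 1.2333, 'joints': [-0.8952, 0.3813, -0.3659, 0.826, -0.0003, 1.0131], 'ee_pos': [0.3771, -0.3541, 0.1206], 'eef_rot': [-2.5611, -1.8153, 0.0006], 'contact_force': [-0.7458, 0.3368, -0.4608], 'grip_width': 0.5031, 'grip_force': 0.0}
shift [0.0002 0.0012 0.0526] turn -0.0042 yaw now -19.34
409 280
```

View pics/s1.png

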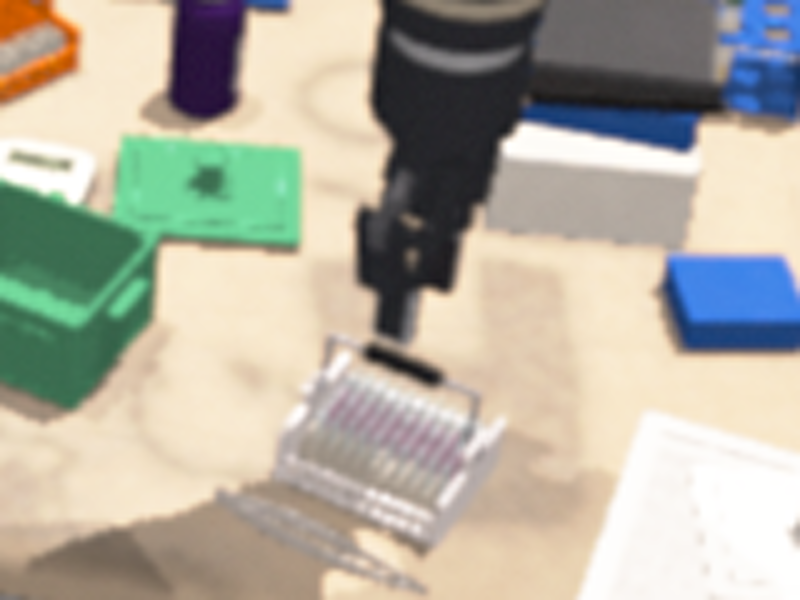

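The gripper, at (410,270) in the crop, stands above the black grip at (400,365). I'll descend, grip and lift a little.

Call:
play_rows(rows=[0,0,0.001,0.018,0,0,0,0.001,0.036,0,0,0,0.001,0.052,0,0,0,0.001,0.052,0,-1,0,0.001,0.052,0,-1,0,0.001,0.052,0,-1,0,0.001,0.052,0,-1,0,0.001,0.052,0,-1,0,0.001,0.052,0,-1,0,0.001,0.052,0])

```text
time: 2.12
ee_pos: [0.3792, -0.3556, 0.0718]
eef_rot: [2.558, 1.82, -0.002]
contact_force: [-2.9, -0.5, 6.1]
grip_width: 0.1
grip_force: 58.6
```

Call:
play_rows(rows=[-1,0,0,-0.005,0,-1,0,0,-0.015,0,-1,0,0,-0.03,0,-1,0,0,-0.045,0,-1,0,0,-0.06,0,-1,0,0,-0.075,0,-1,0,0,-0.09,0,-1,0,0,-0.1,0,-1,0,0,-0.1,0,-1,0,0,-0.1,0])

```text
time: 2.95
ee_pos: [0.3795, -0.355, 0.1709]
eef_rot: [2.558, 1.821, 0.0]
contact_force: [-1.3, -0.0, -3.4]
grip_width: 0.102
grip_force: 59.0
```

```bash
python3 - <<'E'
from h import *
to(.4382,-.1445,.168,-17.1)
im,w=med('side',4);np.savez('s2.npz',im=im,w=w)
p=ctrl.camera_params('side');T=np.linalg.inv(p['cam_to_world']);c=T@[.378,-.354,.16,1];u,v=int(p['fx']*c[0]/c[2]+p['cx']),int(p['fy']*c[1]/c[2]+p['cy'])
z=cv2.resize(im[max(0,v-40):v+80,max(0,u-80):u+80],(800,600),interpolation=cv2.INTER_CUBIC);cv2.imwrite('pics/s2.png',z[...,::-1]);print(u,v)
E
```

```text
{'time': 2.95, 'joints': [-0.8928, 0.3318, -0.2921, 0.9457, 0.0001, 1.0113], 'ee_pos': [0.3795, -0.355, 0.1709], 'eef_rot': [2.5582, 1.8213, 0.0002], 'contact_force': [-1.3088, -0.03, -3.3652], 'grip_width': 0.1016, 'grip_force': 58.9505}
shift [ 0.2181 -0.0134  0.0027] turn -0.0349 yaw now -19.1
413 256
```

View pics/s2.png

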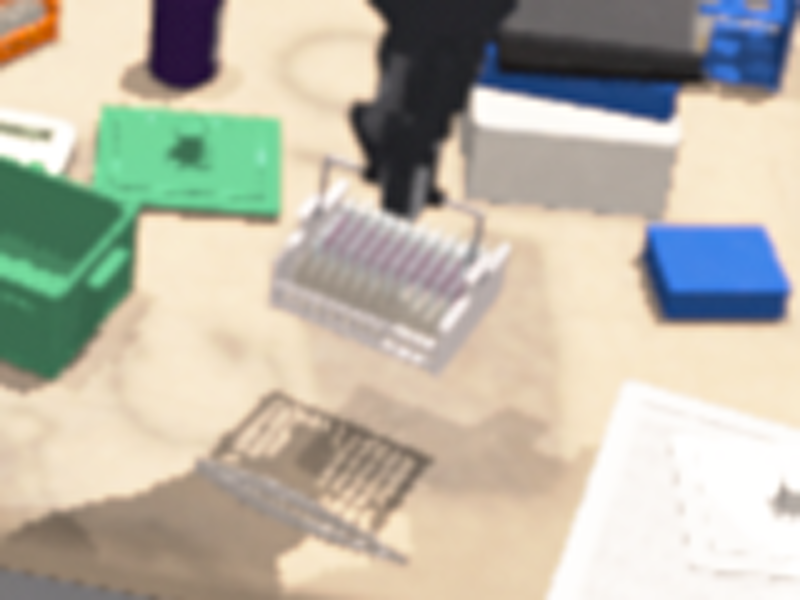

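The rack is held level, with its centre near (390,270) in the crop, and clear of the bench. Next I'll carry it over the dish.

Call:
play_rows(rows=[-1,0.008,-0.001,0,0,-1,0.028,-0.002,0,-0.005,-1,0.053,-0.004,0,-0.01,-1,0.08,-0.006,0,-0.015,-1,0.108,-0.008,0,-0.02,-1,0.136,-0.01,0,-0.025,-1,0.164,-0.012,0,-0.03,-1,0.19,-0.013,0,-0.035,-1,0.208,-0.013,0,-0.035,-1,0.217,-0.013,0,-0.035,-1,0.218,-0.013,0,-0.035,-1,0.218,-0.013,0,-0.035])

```text
time: 4.15
ee_pos: [0.4382, -0.1443, 0.1702]
eef_rot: [-2.526, -1.868, 0.001]
contact_force: [-0.5, 0.1, -2.5]
grip_width: 0.098
grip_force: 58.9
```

```bash
python3 - <<'E'
from h import *
to(.4382,-.1445,.168,-17.1)
a,wa=med('top',4);b,wb=med('side',4);np.savez('s3.npz',a=a,wa=wa,b=b,wb=wb)
p=ctrl.camera_params('side');T=np.linalg.inv(p['cam_to_world']);c=T@[.438,-.144,.1,1];u,v=int(p['fx']*c[0]/c[2]+p['cx']),int(p['fy']*c[1]/c[2]+p['cy']);print(u,v)
A=cv2.resize(a[225:315,300:400],(500,450),interpolation=cv2.INTER_CUBIC);
B=cv2.resize(b[v-60:v+60,u-40:u+40],(300,450),interpolation=cv2.INTER_CUBIC)
cv2.imwrite('pics/s3.png',np.hstack([A,B])[...,::-1])
E
```

```text
{'time': 4.15, 'joints': [-0.4766, 0.2294, -0.4385, 0.9031, -0.0003, 1.3916], 'ee_pos': [0.4382, -0.1443, 0.1702], 'eef_rot': [-2.526, -1.8678, 0.0006], 'contact_force': [-0.4905, 0.1426, -2.4847], 'grip_width': 0.0985, 'grip_force': 58.9093}
shift [-0.0002  0.      0.0022] turn 0.0011 yaw now -17.04
336 247
```

View pics/s3.png

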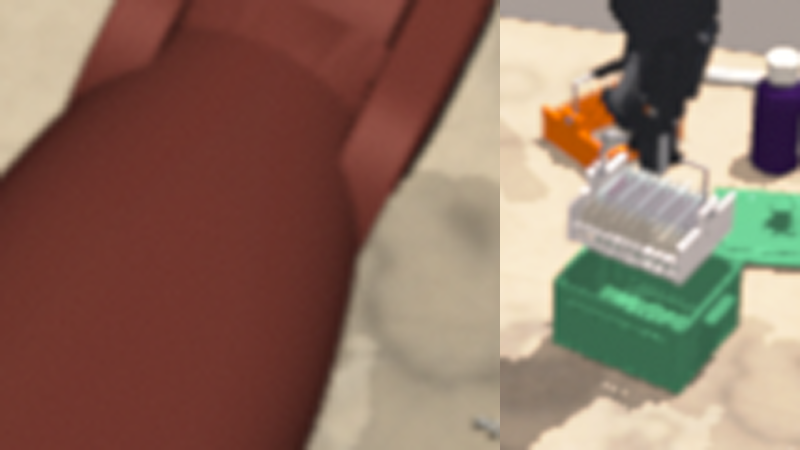

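The top view is blocked by the arm. In the side crop the rack at (650,220) hangs level right over the dish mouth at (645,300). I'll measure both from the side depth cloud, in one camera.

```bash
python3 - <<'E'
from h import *
f=np.load('s3.npz');b=f['b'];w=f['wb'];s=ctrl.get_state()
a=np.radians(-17.1);ex=np.array([np.cos(a),np.sin(a)]);ey=np.array([-ex[1],ex[0]])
q=(w[...,:2]-s['ee_pos'][:2]);lx=q@ex*1000;ly=q@ey*1000;z=w[...,2]*1000
hsv=cv2.cvtColor(b,cv2.COLOR_RGB2HSV);near=(abs(lx)<75)&(abs(ly)<85)
rk=near&(hsv[...,1]<60)&(hsv[...,2]>90)&(z>85)&(z<150)
gr=near&(hsv[...,0]>60)&(hsv[...,0]<90)&(hsv[...,1]>80)&(z>2)&(z<75)
pc=lambda v:np.percentile(v,[1,3,10,50,90,97,99]).round(1)
for n,m in(('rack',rk),('dish',gr),('dishrim',gr&(z>58)),('rack low',rk&(z<112))):print(n,m.sum(),'x',pc(lx[m]),'y',pc(ly[m]),'z',pc(z[m]))
# face fits: histogram modes
for n,m,h in(('rack',rk,(90,112)),('dish',gr,(10,45))):
    k=m&(z>h[0])&(z<h[1])
    fx=k&(abs(ly)<35); fy=k&(abs(lx)<30)
    print(n,'front',np.median(lx[fx&(lx<-25)]),'end',np.median(ly[fy&(ly<-38)]),fx.sum(),fy.sum())
E
```

```text
rack 940 x [-43.8 -42.9 -41.6 -15.7  22.   30.8  34.1] y [-48.3 -48.  -47.3  -4.   44.   45.6  46.6] z [100.1 102.1 106.2 121.9 129.9 139.8 143.9]
dish 1234 x [-49.6 -48.6 -47.5 -36.5  44.3  46.6  47.3] y [-60.  -54.2 -53.3  -5.6  52.3  55.   55.6] z [ 2.6  3.2  4.6 28.9 58.2 61.1 62.1]
dishrim 126 x [-48.  -47.7 -47.2 -41.7  42.7  46.2  47.6] y [-54.1 -53.8 -53.  -33.2  51.8  54.4  54.9] z [58.2 58.3 58.7 60.4 62.1 62.7 63.1]
rack low 162 x [-43.7 -43.3 -42.6 -40.    9.5  25.8  30.2] y [-48.4 -47.9 -47.6 -23.   34.   44.8  45.7] z [ 99.   99.9 101.4 105.3 110.2 111.1 111.5]
rack front -41.197510811376304 end -47.39498494509779 81 46
dish front -46.482919136947714 end -53.28473852820406 273 129
```

Call:
play_rows(rows=[-1,0.001,0.0015,0.005,0,-1,0.001,0.0015,0.015,0,-1,0.001,0.0015,0.025,0,-1,0.001,0.0015,0.033,0,-1,0.001,0.0015,0.041,0,-1,0.001,0.0015,0.049,0,-1,0.001,0.0015,0.055,0,-1,0.001,0.0015,0.055,0])

```text
time: 5.22
ee_pos: [0.4393, -0.1436, 0.1141]
eef_rot: [-2.526, -1.865, 0.001]
contact_force: [-0.9, 0.7, -2.4]
grip_width: 0.099
grip_force: 58.9
```

Call:
play_rows(rows=[-1,0,0,0.005,0,-1,0,0,0.011,0,-1,0,0,0.017,0,-1,0,0,0.023,0,-1,0,0,0.028,0,-1,0,0,0.032,0,-1,0,0,0.034,0,-1,0,0,0.034,0])

```text
time: 5.88
ee_pos: [0.4397, -0.1438, 0.0808]
eef_rot: [-2.526, -1.866, 0.001]
contact_force: [0.5, 0.1, -3.3]
grip_width: 0.098
grip_force: 58.9
```

Call:
play_rows(rows=[-1,0,0,0.001,0,-1,0,0,0.002,0,-1,0,0,0.003,0,-1,0,0,0.003,0,-1,0,0,0.003,0])

```text
time: 6.3
ee_pos: [0.44, -0.144, 0.0784]
eef_rot: [2.527, 1.866, 0.0]
contact_force: [0.0, 0.8, -3.2]
grip_width: 0.098
grip_force: 58.9
```

Call:
play_rows(rows=[-1,0,0,0.0005,0,-1,0,0,0.001,0,-1,0,0,0.0015,0,-1,0,0,0.0015,0])

```text
time: 6.63
ee_pos: [0.4401, -0.144, 0.0769]
eef_rot: [2.527, 1.867, 0.0]
contact_force: [-0.2, 0.9, -1.4]
grip_width: 0.095
grip_force: 59.2
```

Call:
play_rows(rows=[-1,0,0,0.0005,0,-1,0,0,0.0008,0,-1,0,0,0.0008,0])

```text
time: 6.88
ee_pos: [0.4405, -0.1441, 0.0767]
eef_rot: [2.526, 1.866, 0.001]
contact_force: [-1.8, 1.2, 9.2]
grip_width: 0.1
grip_force: 60.9
```

Call:
play_rows(rows=[-0.8,0,0,0,0,-0.7,0,0,0,0,-0.5,0,0,0,0,-0.4,0,0,0,0,-0.4,0,0,-0.003,0,-0.4,0,0,-0.007,0,-0.4,0,0,-0.01,0,-0.4,0,0,-0.01,0])

```text
time: 7.55
ee_pos: [0.4405, -0.1442, 0.0868]
eef_rot: [2.526, 1.866, 0.001]
contact_force: [0.9, 0.4, 0.1]
grip_width: 0.295
grip_force: 0.0
```

```bash
python3 - <<'E'
from h import *
st()
b,w=med('side',3);s=ctrl.get_state()
cv2.imwrite('pics/s4.png',cv2.resize(b[187:307,256:416],(800,600),interpolation=cv2.INTER_CUBIC)[...,::-1])
E
```

```text
{'time': 7.55, 'joints': [-0.4744, 0.3332, -0.5519, 0.6845, -0.0, 1.3948], 'ee_pos': [0.4405, -0.1442, 0.0868], 'eef_rot': [2.5261, 1.8659, 0.0008], 'contact_force': [0.85, 0.3958, 0.1031], 'grip_width': 0.2952, 'grip_force': 0.0}
```

View pics/s4.png

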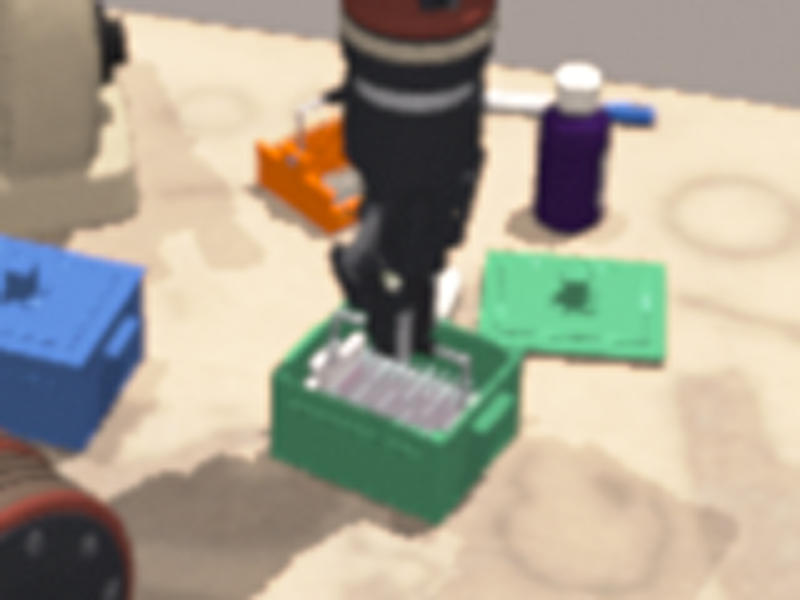

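The rack stands in the dish at (400,385), handle upright between the open fingers. Next I'll push the handle over with one finger, keeping the tips above the rim.

Call:
play_rows(rows=[-0.4,0,0,0.005,0,-0.4,0,0,0.009,0,-0.4,0,0.005,0.009,0,-0.4,0,0.01,0.009,0,-0.4,0,0.015,0.009,0,-0.4,0,0.02,0.009,0,-0.4,0,0.025,0.009,0,-0.4,0,0.03,0.009,0,-0.4,0,0.035,0.009,0,-0.4,0,0.04,0.009,0,-0.4,0,0.04,0.009,0])

```text
time: 8.62
ee_pos: [0.4794, -0.1562, 0.0771]
eef_rot: [2.526, 1.866, 0.001]
contact_force: [0.7, -0.8, 0.5]
grip_width: 0.299
grip_force: 0.0
```

Call:
play_rows(rows=[-0.4,0,0,-0.01,0,-0.4,0,0,-0.03,0,-0.4,0,0,-0.06,0,-0.4,0,0,-0.08,0,-0.4,0,0,-0.08,0])

```text
time: 9.03
ee_pos: [0.4802, -0.1566, 0.1616]
eef_rot: [2.522, 1.863, 0.005]
contact_force: [0.2, -0.7, 0.8]
grip_width: 0.302
grip_force: 0.0
```

```bash
python3 - <<'E'
from h import *
b,w=med('side',3)
to(.5885,-.2193,.15,8.3)
cv2.imwrite('pics/s5.png',cv2.resize(b[207:307,276:396],(600,500),interpolation=cv2.INTER_CUBIC)[...,::-1])
E
```

```text
{'time': 9.1833, 'joints': [-0.4602, 0.3154, -0.3558, 0.8993, 0.0, 1.4089], 'ee_pos': [0.478, -0.1556, 0.1572], 'eef_rot': [2.5268, 1.8665, 0.0002], 'contact_force': [-0.5876, 0.2898, -0.3859], 'grip_width': 0.3004, 'grip_force': 0.0}
shift [-0.0284  0.1244  0.0073] turn -0.4432 yaw now -17.1
```

View pics/s5.png

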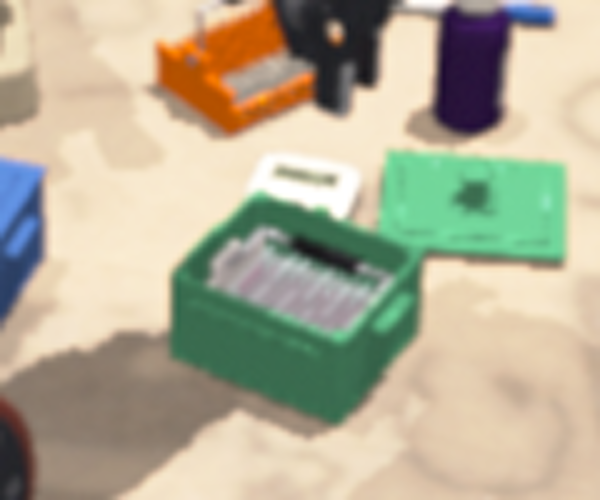

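The handle lies flat in the rack: the grip at (325,255) is now below the rim. Next, the lid.

Call:
play_rows(rows=[0,-0.004,0.015,0,-0.07,0.1,-0.01,0.035,0,-0.15,0.1,-0.016,0.06,0,-0.23,0.1,-0.022,0.085,0,-0.31,0.1,-0.026,0.105,0,-0.38,0.1,-0.0284,0.119,0,-0.4432,0.1,-0.0284,0.125,0,-0.4432,0.1,-0.0284,0.125,0.005,-0.4432,0.1,-0.0284,0.125,0.005,-0.4432])

```text
time: 9.93
ee_pos: [0.588, -0.2188, 0.1501]
eef_rot: [-2.055, -2.372, 0.001]
contact_force: [-0.5, -0.3, -1.0]
grip_width: 0.551
grip_force: 0.0
```

```bash
python3 - <<'E'
from h import *
to(.589,-.2195,.0235,8.3)
a,w=med('side',4)
hsv=cv2.cvtColor(a,cv2.COLOR_RGB2HSV)
q=w[...,:2]-np.array([.4385,-.1442]);an=np.radians(-17.1)
lx=q@[np.cos(an),np.sin(an)];ly=q@[-np.sin(an),np.cos(an)]
m=(abs(lx)<.042)&(abs(ly)<.03)&(a.max(2)<70)&(hsv[...,1]<90);print('dark',m.sum(),np.median(lx[m]),np.percentile(w[m][:,2],[5,50,95]))
g=(hsv[...,0]>60)&(hsv[...,0]<90)&(hsv[...,1]>80)&(w[...,2]>.004)&(w[...,2]<.014)&(abs(w[...,0]-.589)<.08)&(abs(w[...,1]+.219)<.08)
print('lid side',rect(plane(g,.009,'side')))
E
```

```text
{'time': 9.9333, 'joints': [-0.4727, 0.5462, -0.0052, 1.0227, 0.0, 0.9553], 'ee_pos': [0.588, -0.2188, 0.1501], 'eef_rot': [-2.0552, -2.3719, 0.0012], 'contact_force': [-0.5162, -0.3184, -1.003], 'grip_width': 0.5511, 'grip_force': 0.0}
shift [-0.0011  0.0012  0.1266] turn -0.002 yaw now 8.18
dark 43 0.028479084307579984 [0.04190382 0.0470295  0.0505444 ]
lid side (array([ 584.5, -219. ]), array([ 95.3, 108.5]), 8.4)
```

Call:
play_rows(rows=[0.1,-0.001,0.001,0.025,0,0.1,-0.001,0.001,0.055,0,0.1,-0.001,0.001,0.085,0,0.1,-0.001,0.001,0.108,0,0.1,-0.001,0.001,0.121,0,0.1,-0.001,0.001,0.126,0,0.1,-0.001,0.001,0.126,0,-1,-0.001,0.001,0.126,0,-1,-0.001,0.001,0.126,0,-1,-0.001,0.001,0.126,0,-1,-0.001,0.001,0.126,0,-1,-0.001,0.001,0.126,0])

```text
time: 11.13
ee_pos: [0.5915, -0.2209, 0.0277]
eef_rot: [2.053, 2.374, 0.001]
contact_force: [-0.4, 0.3, 7.1]
grip_width: 0.165
grip_force: 59.3
```

Call:
play_rows(rows=[-1,0,0,0,0,-1,0,0,0,0,-1,0,0,-0.005,0,-1,0,0,-0.02,0,-1,0,0,-0.04,0,-1,0,0,-0.065,0,-1,0,0,-0.09,0,-1,0,0,-0.11,0,-1,0,0,-0.115,0,-1,0,0,-0.115,0])

```text
time: 11.97
ee_pos: [0.5915, -0.221, 0.1429]
eef_rot: [2.053, 2.374, 0.001]
contact_force: [0.3, -0.6, -2.3]
grip_width: 0.162
grip_force: 58.7
```

```bash
python3 - <<'E'
from h import *
to(.4388,-.1443,.14,-17.1)
E
```

```text
{'time': 11.9667, 'joints': [-0.4732, 0.554, -0.0118, 1.0015, -0.0, 0.9528], 'ee_pos': [0.5915, -0.221, 0.1429], 'eef_rot': [2.0528, 2.3738, 0.0012], 'contact_force': [0.334, -0.5905, -2.312], 'grip_width': 0.1617, 'grip_force': 58.7228}
shift [ 0.0979 -0.14    0.0023] turn 0.4432 yaw now 8.3
```

Call:
play_rows(rows=[-1,0.004,-0.006,0,0.03,-1,0.014,-0.02,0,0.08,-1,0.026,-0.038,0,0.14,-1,0.04,-0.057,0,0.2,-1,0.054,-0.077,0,0.26,-1,0.068,-0.097,0,0.32,-1,0.081,-0.116,0,0.38,-1,0.091,-0.13,0,0.43,-1,0.097,-0.138,0,0.4432,-1,0.098,-0.14,0,0.4432,-1,0.098,-0.14,0,0.4432,-1,0.098,-0.14,0,0.4432])

```text
time: 12.97
ee_pos: [0.4387, -0.1442, 0.1409]
eef_rot: [2.525, 1.867, 0.001]
contact_force: [0.7, -0.3, -2.5]
grip_width: 0.167
grip_force: 58.8
```

```bash
cat > m.py <<'E'
from h import *
import sys
to(.4388,-.1443,.14,-17.1)
b,w=med('side',8);s=ctrl.get_state();np.savez('s6.npz',b=b,w=w)
M=R.from_rotvec(s['eef_rot']).as_matrix();ex,ey=M[:2,1],M[:2,0]
q=(w[...,:2]-s['ee_pos'][:2]);lx=q@ex*1000;ly=q@ey*1000;z=w[...,2]*1000
hsv=cv2.cvtColor(b,cv2.COLOR_RGB2HSV)
g=(hsv[...,0]>60)&(hsv[...,0]<90)&(hsv[...,1]>80)&(abs(lx)<75)&(abs(ly)<85)
zl=s['ee_pos'][2]*1000-27.7
ld=big(g&(z>zl-3)&(z<zl+16)); print('lid z',np.percentile(z[ld],[5,50,95]),'exp',zl+9)
A=w[ld&(z>zl+5)];n=np.linalg.svd(A-A.mean(0),full_matrices=False)[2][2];print('normal',n.round(3))
P=plane(ld,(zl+9)/1000,'side');qq=(P[:,:2]-s['ee_pos'][:2])
def lr(n,qq):
    r=cv2.minAreaRect(np.c_[qq@ex,qq@ey].astype(np.float32)*1000);print(n,np.round(r[0],1),np.round(r[1],1),round(r[2],1))
lr('lid',qq)
di=g&(z<59)&(z>5)&(ly>-58)
print('dish front',np.median(lx[di&(abs(ly)<40)&(z<45)&(z>10)&(lx<-30)]),'end',np.median(ly[di&(abs(lx)<40)&(z<45)&(z>10)&(ly<-45)]))
c=lx[di&(abs(ly)<45)&(lx<-30)],ly[di&(abs(ly)<45)&(lx<-30)]
print('dish yaw rel deg',np.degrees(np.polyfit(c[1],c[0],1)[0]))
cv2.imwrite('pics/s6.png',cv2.resize(b[197:307,266:406],(700,550),interpolation=cv2.INTER_CUBIC)[...,::-1])
E
python3 m.py
```

```text
{'time': 12.9667, 'joints': [-0.4761, 0.2609, -0.4833, 0.8257, -0.0, 1.392], 'ee_pos': [0.4387, -0.1442, 0.1409], 'eef_rot': [2.5254, 1.8674, 0.0005], 'contact_force': [0.6933, -0.3237, -2.5386], 'grip_width': 0.1666, 'grip_force': 58.8214}
shift [-0.      0.0001  0.0009] turn 0.0011 yaw now -17.04
lid z [120.28654044 122.09420106 123.61155655] exp 122.21605717118605
normal [-0.008 -0.002  1.   ]
lid [-5.7 -0.4] [ 94.9 110.9] 1.5
dish front -46.31735072337692 end -54.51094841128254
dish yaw rel deg -0.05179149115089653
```

View pics/s6.png

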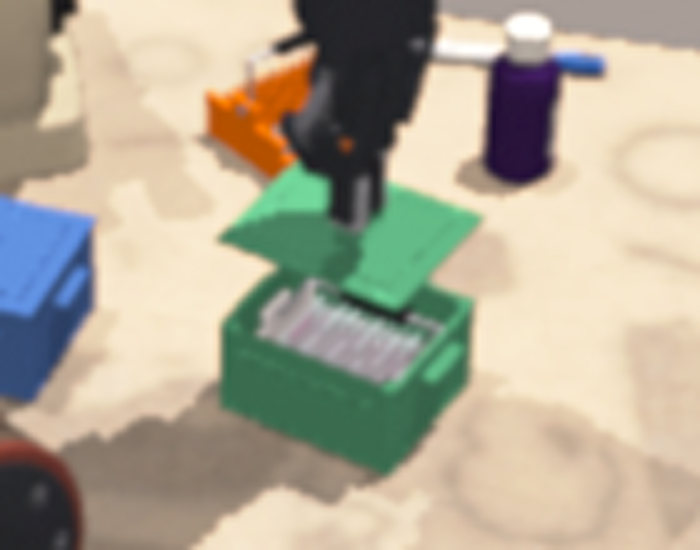

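The lid is held level over the dish, its plate centred near (350,235) in the crop, and the rack with the folded handle shows below. I'll check the lid against the rim with like-for-like measures.

```bash
python3 - <<'E'
from h import *
an=np.radians(-17.04);ex=np.array([np.cos(an),np.sin(an)]);ey=np.array([-ex[1],ex[0]]);o=np.array([.4387,-.1442])
def loc(P):q=P[:,:2]-o;return q@ex*1000,q@ey*1000
def green(b):
    h=cv2.cvtColor(b,cv2.COLOR_RGB2HSV);return (h[...,0]>60)&(h[...,0]<90)&(h[...,1]>80)
def rep(n,m,w,zp):
    for k,P in(('depth',w[m]),('ray',plane(m,zp,'side'))):
        x,y=loc(P);pc=lambda v:np.percentile(v,[.5,2,98,99.5]);a,b=pc(x),pc(y)
        print(n,k,m.sum(),'x',a.round(1),'mid',((a+a[::-1])/2)[:2].round(1),'y',b.round(1),'mid',((b+b[::-1])/2)[:2].round(1))
f=np.load('s6.npz');b,w=f['b'],f['w'];x,y=loc(w.reshape(-1,3));x=x.reshape(480,640);y=y.reshape(480,640);z=w[...,2]
rep('lid',big(green(b)&(z>.117)&(z<.128)&(abs(x)<75)&(abs(y)<85)),w,.1222)
f=np.load('side0.npz');b,w=f['im'],f['w'];b0=b;z=w[...,2];x,y=loc(w.reshape(-1,3));x=x.reshape(480,640);y=y.reshape(480,640)
for t in(.056,.058):rep('rim',big(green(b)&(z>t)&(z<.068)&(abs(x)<75)&(abs(y)<85)),w,.062)
# lid on bench
q=w[...,:2]-[.5885,-.2193]
m=big(green(b)&(z>.004)&(abs(q[...,0])<.08)&(abs(q[...,1])<.08)&(z<.016))
an=np.radians(8.3);ex=np.array([np.cos(an),np.sin(an)]);ey=np.array([-ex[1],ex[0]]);o=np.array([.5885,-.2193]);rep('benchlid',m,w,.009)
E
```

```text
lid depth 697 x [-49.3 -48.5  38.8  42.1] mid [-3.6 -4.9] y [-54.6 -53.   53.1  54.9] mid [0.1 0.1]
lid ray 697 x [-52.2 -50.3  38.1  40.6] mid [-5.8 -6.1] y [-55.6 -53.7  52.4  54.6] mid [-0.5 -0.6]
rim depth 178 x [-50.8 -50.1  47.5  49. ] mid [-0.9 -1.3] y [-56.1 -55.7  56.6  57.4] mid [0.7 0.4]
rim ray 178 x [-56.  -53.8  45.6  46.9] mid [-4.5 -4.1] y [-58.3 -57.5  55.3  55.4] mid [-1.4 -1.1]
rim depth 85 x [-50.5 -49.2  48.6  49.8] mid [-0.4 -0.3] y [-56.  -55.9 -14.5 -11.9] mid [-33.9 -35.2]
rim ray 85 x [-51.8 -50.5  46.6  46.9] mid [-2.4 -2. ] y [-57.3 -56.6 -15.3 -12.5] mid [-34.9 -36. ]
benchlid depth 621 x [-50.8 -47.3  42.9  46.7] mid [-2.1 -2.2] y [-53.7 -53.4  52.2  54.7] mid [ 0.5 -0.6]
benchlid ray 621 x [-51.2 -49.5  41.2  42.9] mid [-4.1 -4.2] y [-53.5 -53.4  52.3  54.6] mid [ 0.6 -0.6]
```

```bash
cat > fit.py <<'E'
from h import *
from scipy.optimize import minimize
p=ctrl.camera_params('side');T=np.linalg.inv(p['cam_to_world']);S=6;u0,v0,W,H=250,180,180,140
def bx(x0,x1,y0,y1,z0,z1):return np.array([[a,b,c] for a in(x0,x1) for b in(y0,y1) for c in(z0,z1)])/1000
def render(q,boxes,z):
    im=np.zeros((H*S,W*S),np.float32);c,s=np.cos(q[2]),np.sin(q[2])
    for B in boxes:
        X=np.c_[q[0]+c*B[:,0]-s*B[:,1],q[1]+s*B[:,0]+c*B[:,1],z+B[:,2],np.ones(len(B))]@T.T
        uv=np.c_[(p['fx']*X[:,0]/X[:,2]+p['cx']-u0+.5)*S,(p['fy']*X[:,1]/X[:,2]+p['cy']-v0+.5)*S].astype(np.float32)
        cv2.fillConvexPoly(im,np.round(cv2.convexHull(uv)[:,0]*256).astype(np.int32),1.,shift=8)
    return cv2.resize(im,(W,H),interpolation=cv2.INTER_AREA)
def fit(mask,valid,boxes,z,q0):
    m=mask[v0:v0+H,u0:u0+W].astype(float);v=valid[v0:v0+H,u0:u0+W]
    f=lambda d:(abs(render(q0+d*[.001,.001,.01],boxes,z)-m)*v).sum()
    r=min((minimize(f,np.array(d0,float),method='Nelder-Mead',options=dict(initial_simplex=np.array(d0)+np.array([[0,0,0],[4,0,0],[0,4,0],[0,0,3]]),maxiter=150)) for d0 in([0,0,0],[-3,-2,-1])),key=lambda r:r.fun)
    return q0+r.x*[.001,.001,.01],r.fun
def green(b):
    h=cv2.cvtColor(b,cv2.COLOR_RGB2HSV);return (h[...,0]>58)&(h[...,0]<92)&(h[...,1]>70)
DISH=[bx(-48,48,-56,56,0,62),bx(-18,18,-65,65,40,50)]
LID=[bx(-49,49,-57,57,5,9)]
E
cat > f1.py <<'E'
from fit import *
f=np.load('side0.npz');b,w=f['im'],f['w'];q=w[...,:2]-[.4385,-.1443]
m=big(green(b)&(np.hypot(q[...,0],q[...,1])<.1))
d,c=fit(m,(np.hypot(q[...,0],q[...,1])<.12)|m,DISH,0,np.array([.4385,-.1443,-.298]));print('dish',d.round(4),np.degrees(d[2]).round(2),c,m.sum())
q=w[...,:2]-[.5885,-.2193];m=big(green(b)&(np.hypot(q[...,0],q[...,1])<.1)&(w[...,2]<.02))
bl,c=fit(m,(np.hypot(q[...,0],q[...,1])<.12)&(w[...,2]<.02),LID,0,np.array([.5885,-.2193,.145]));print('benchlid',bl.round(4),c,m.sum())
f=np.load('s6.npz');b,w=f['b'],f['w'];s=ctrl.get_state();t=s['ee_pos'];z=w[...,2]
g=green(b)&(z>.1)&(z<.14);m=big(g)
dark=cv2.dilate(((b.max(2)<75)|(z>.135)).astype(np.uint8),np.ones((5,5)))>0
l,c=fit(m,~dark,LID,t[2]-.0277,np.array([t[0],t[1],-.298]));print('lid',l.round(4),np.degrees(l[2]).round(2),c,m.sum())
a=-.298;e=l[:2]-d[:2];print('lid-dish in dish x,y mm',1000*(e@[np.cos(a),np.sin(a)]),1000*(e@[-np.sin(a),np.cos(a)]),'tcp-lid',t[:2]-l[:2])
E
python3 f1.py
```

```text
dish [ 0.4426 -0.1404 -0.2696] -15.45 139.88888911530375 1565
benchlid [ 0.5851 -0.2174  0.1479] 67.83333364129066 645
lid [ 0.4397 -0.1429 -0.3676] -21.06 72.36111121065915 722
lid-dish in dish x,y mm -2.0499276558995367 -3.1910792146306486 tcp-lid [-0.00172947 -0.00091061]
```

The silhouette fit is too noisy here. The depth and top-view measures agree within about 1 mm, so I'll go down slowly and watch the force.

Call:
play_rows(rows=[-1,-0.0005,0.0005,0.005,0,-1,-0.0005,0.0005,0.015,0,-1,-0.0005,0.0005,0.025,0,-1,-0.0005,0.0005,0.035,0,-1,-0.0005,0.0005,0.042,0,-1,-0.0005,0.0005,0.046,0,-1,-0.0005,0.0005,0.046,0,-1,-0.0005,0.0005,0.046,0])

```text
time: 14.03
ee_pos: [0.4382, -0.1443, 0.095]
eef_rot: [-2.527, -1.866, 0.0]
contact_force: [0.2, 0.1, -1.4]
grip_width: 0.166
grip_force: 58.8
```

Call:
play_rows(rows=[-1,0,0,0.001,0,-1,0,0,0.002,0,-1,0,0,0.003,0,-1,0,0,0.004,0,-1,0,0,0.004,0,-1,0,0,0.004,0])

```text
time: 14.53
ee_pos: [0.4381, -0.1443, 0.091]
eef_rot: [2.527, 1.867, -0.0]
contact_force: [-0.7, 0.4, -1.1]
grip_width: 0.164
grip_force: 58.8
```

Call:
play_rows(rows=[-1,0,0,0.0005,0,-1,0,0,0.001,0,-1,0,0,0.0015,0,-1,0,0,0.002,0,-1,0,0,0.002,0,-1,0,0,0.002,0])

```text
time: 15.03
ee_pos: [0.4381, -0.1443, 0.089]
eef_rot: [-2.527, -1.867, 0.0]
contact_force: [0.6, 0.4, -2.6]
grip_width: 0.169
grip_force: 58.8
```

Call:
play_rows(rows=[-1,0,0,0.0005,0,-1,0,0,0.001,0,-1,0,0,0.0015,0,-1,0,0,0.0015,0,-1,0,0,0.0015,0])

```text
time: 15.45
ee_pos: [0.4381, -0.1443, 0.0875]
eef_rot: [-2.527, -1.867, 0.0]
contact_force: [-0.9, -0.9, -2.4]
grip_width: 0.166
grip_force: 58.8
```

The lip is entering without contact.

Call:
play_rows(rows=[-1,0,0,0.0005,0,-1,0,0,0.001,0,-1,0,0,0.0015,0,-1,0,0,0.0015,0,-1,0,0,0.0015,0])

```text
time: 15.87
ee_pos: [0.4381, -0.1443, 0.086]
eef_rot: [-2.527, -1.866, 0.0]
contact_force: [0.2, 1.0, -1.6]
grip_width: 0.168
grip_force: 58.8
```

Call:
play_rows(rows=[-1,0,0,0.0005,0,-1,0,0,0.001,0,-1,0,0,0.001,0,-1,0,0,0.001,0])

```text
time: 16.2
ee_pos: [0.4381, -0.1443, 0.085]
eef_rot: [-2.527, -1.867, 0.0]
contact_force: [-0.2, -0.2, -1.6]
grip_width: 0.166
grip_force: 58.8
```

Call:
play_rows(rows=[-1,0,0,0.0004,0,-1,0,0,0.0007,0,-1,0,0,0.0007,0,-1,0,0,0.0007,0])

```text
time: 16.53
ee_pos: [0.4382, -0.1444, 0.0847]
eef_rot: [2.527, 1.866, 0.0]
contact_force: [-1.5, 1.4, 6.1]
grip_width: 0.17
grip_force: 59.6
```

Contact came right at the expected seated height. I'll release and retreat.

Call:
play_rows(rows=[-0.6,0,0,-0.0003,0,-0.4,0,0,-0.0003,0,-0.2,0,0,-0.0003,0,0,0,0,-0.0003,0,0,0,0,-0.005,0,0,0,0,-0.02,0,0,0,0,-0.045,0,0,0,0,-0.08,0,0,0,0,-0.11,0,0,0,0,-0.12,0,0,0,0,-0.12,0])

```text
time: 17.45
ee_pos: [0.4398, -0.1451, 0.2074]
eef_rot: [2.523, 1.864, 0.004]
contact_force: [-1.3, -0.4, -0.2]
grip_width: 0.502
grip_force: 0.0
```

```bash
python3 - <<'E'
from h import *
st();b,w=med('side',6)
h=cv2.cvtColor(b,cv2.COLOR_RGB2HSV);z=w[...,2];q=w[...,:2]-[.4385,-.1443]
g=(h[...,0]>58)&(h[...,0]<92)&(h[...,1]>70)&(np.hypot(q[...,0],q[...,1])<.09)
m=big(g&(z>.0615)&(z<.073));A=w[m];n=np.linalg.svd(A-A.mean(0),full_matrices=False)[2][2]
print('plate z',np.percentile(A[:,2],[5,50,95]),'normal',n.round(4),m.sum(),rect(plane(m,.066,'side')))
cv2.imwrite('pics/s7.png',cv2.resize(b[207:307,276:396],(720,600),interpolation=cv2.INTER_CUBIC)[...,::-1])
E
```

```text
{'time': 17.45, 'joints': [-0.4768, 0.1943, -0.3774, 0.9936, -0.0, 1.3923], 'ee_pos': [0.4398, -0.1451, 0.2074], 'eef_rot': [2.523, 1.8637, 0.0038], 'contact_force': [-1.2967, -0.3569, -0.1709], 'grip_width': 0.5018, 'grip_force': 0.0}
plate z [0.06371869 0.06583277 0.067734  ] normal [-7.3e-03  8.0e-04  1.0e+00] 830 (array([ 434., -144.]), array([112.8,  96.7]), 72.8)
```

View pics/s7.png

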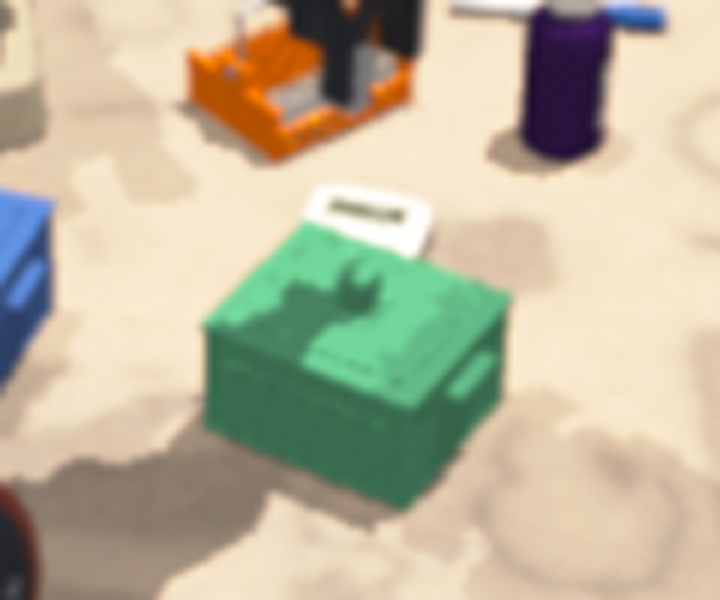

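The lid sits flush and level on the dish, with its knob up at (355,285). Plate height, level and yaw all match the dish.

```bash
python3 -c "
from station import ctrl
print(ctrl.sign_off())"
```

```text
the job is handed in; nothing more can be done
None
```

The job is handed in at about 17.5 s of the 54 s allowed: the rack stands in the green dish with its handle folded flat, and the lid is seated level on the rim with its knob up. The sign-off returned no verdict.

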